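# Start the forge blower under its push-latch cover

### The job

Start the forge blower: press the latched cover of the control box right down and release it so that it pops and let it swing fully open, push the large button inside all the way down, then swing the cover back down and press it right down once more so that it stays latched shut. Only press and push with the fingers, grip or lift nothing, and leave the small button and everything lying around the box alone.

Things in the scene. Friction and masses are not known exactly. Their poses are not given: they have to be found in the camera images.
- panel: forge-blower control box: grey steel, 235 mm (its x) by 166 mm (its y), 85 mm high, fixed; origin at the centre of its underside, on the table. x runs along the cover's hinge, y points from the cover's free edge to the hinge, z up. Opening under the cover: x from -103 to +57 mm, y from -65 to +62 mm, floor 18 mm above the table; the +x end is closed on top
- cover (a joint): angle of the hinged dark steel cover on the box's top (rad): 0 latched, flush; grows as it opens, to 1.35. Push-push latch, sprung open: press to the stop at -0.115 (11 mm down at the pad; short of -0.1 may do nothing) and let up: it swings open by itself in 1.5 s. Swung down from beyond 1.1 and pressed to the stop again, it stays latched at 0 to 0.02 when let go
- cover_pad (a point): top centre of the round black rubber press pad (32 mm wide, 2 mm high) on the outside of the cover, 100 mm from the hinge, mid-way along it; moves with the cover. 87 mm above the table when latched. Cover: 156 mm along the hinge, 121 mm from hinge to free edge, 5 mm thick, lined with 2 mm rubber below. Its spring pushes 2 to 5 N at the pad, more when moved fast
- cover_hinge (a point): middle of the cover's hinge axis, which runs along the box's x; at box x = -22 mm, y = +60 mm, 82.5 mm above the table, mid-thickness of the cover
- start_top (a point): centre of the top of the large round black push button (36 mm wide) on the floor of the box, under the cover; 90 mm from the hinge, 34 to 46 mm to one side or the other of the cover's middle. Top 40 mm above the table when up
- start (a joint): how far the large button is pressed (m): 0 up, 0.007 fully down; spring return, 5 N fully down
- jog_top (a point): centre of the top of the small round black push button (18 mm wide), on the other side, about 80 mm from the large one. Top 40 mm above the table
- jog (a joint): how far the small button is pressed (m): 0 up, 0.007 fully down
- hammer: loose hammer, wooden handle, 260 mm long, lying; origin under the middle of its length
- jar: loose glass jar with a metal cap, 72 mm wide, 105 mm high; origin at the centre of its underside
- mallet: loose wooden mallet standing on its head, 80 mm wide, 185 mm high; origin at the centre of its underside
- horseshoe: loose steel horseshoe lying flat, about 130 mm wide, 12 mm high; origin at its middle
- tongs: loose steel tongs lying flat, 280 mm long, 14 mm high; origin at the rivet
- punch: loose steel punch, 20 mm thick, 145 mm long, lying; origin at its thin end
- brush: loose brush, 200 mm long, lying; origin under the middle of its length

How it is judged (in metres and radians):
On the way, in this order (a step that is already met when the one before it is completed fails the run):
1. the cover has popped and swung open (beyond 1.2 rad) (value of joint cover above 1.2 rad), for 0.2 s.
2. the large button is pressed fully down (at least 5.5 of 7 mm) (value of joint start above 0.0055 m), for 0.05 s.
At the end, for the whole second after the job is handed in: the cover is shut and held by its latch (angle -0.03 to 0.04 rad, at rest), and both buttons are up again (within 2 mm) (value of joint cover between -0.03 and 0.04 rad and velocity of joint cover between -0.05 and 0.05 rad/s and value of joint each of start, jog below 0.002 m); the robot touches nothing.
It fails at once if the small button is pressed (more than 3 mm) (value of joint jog above 0.003 m).
It fails at once if a finger bears on the underside of the cover with more than 5 N (the cover is gripped or levered) (contact force between the fingers and cover_c2 above 5 N).
It fails at once if something lying around the box is lifted, carried or moved by more than 30 mm (distance of any of hammer, jar, mallet, horseshoe, tongs, punch, brush from where it was at the start of the episode above 0.03 m).
It also fails if it takes over 51 s, if anything falls off the work surface, if the arm or the gripper's body presses on something with over 40 N, if the wrist force passes 120 N, or if a joint passes its speed limit or range.

### The arm

A 6-joint arm with a two-finger parallel gripper is mounted at the origin on the work surface. World frame = base frame: x ahead of the robot, y to its left, z up, the work surface at z = 0. Lengths are in m, angles in degrees, forces in N, time in s.
With the tool pointing down it reaches from about 0.35 to 0.775 m from the base axis. Payload 5.5 kg.
Tool frame: the origin (TCP) lies between the finger pads; the fingertips stand 8 mm ahead of it and the grasp point (between the pads) lies 11 mm behind it (tip_extent is the z of the fingertips in the tool frame, in m); z points along the fingers, y is the line along which they close (so a half turn about z gives the same grasp; the last joint's range is limited). The gripper opens to 85 mm and grips with 20 to 120 N. Pads are 22 mm wide; open, the fingers measure 114 mm over their backs; the gripper's body (76 mm by 85 mm) begins 54 mm behind the grasp point. The pads swing forward as they close: fully open they stand 13 mm farther back than shut.
Start: joints at [-71.425, 17.945, 2.641, 74.691, 0, 82.002], TCP at [0.257, -0.514, 0.239] pointing down, gripper open.
Joint ranges: [-158.12, 158.12], [-49.38, 96.58], [-58.88, 72.47], [-126.05, 133.96], [-84.25, 85.87], [-180, 180]. Speed limits (degrees/s): [147.25, 147.25, 180, 180, 180, 180].

### API

Orientations are given as [roll, pitch, yaw] about the fixed x, y, z axes, in that order (R = Rz(yaw) Ry(pitch) Rx(roll)).
In Python, from plant import read_state, get_image, hand_in, search_frame, tip_extent gives the robot as it stands. The module is installed in compiled form; this text tells all that it offers.
- The arm moves only by the shell command python3 -m crank 'ROWS' [OPENING] [FORCE]. ROWS is JSON, a list of rows, each a list of 4 numbers: the shift along the tool's x, y, z as a fraction of full scale, then the turn about the tool's z as a fraction of full scale. In form: [[x, y, z, twist], ...]. A call has exactly 8 rows; each row shifts and turns the commanded pose from where the row before left it, along the tool's axes as they then stand; what a row does not reach is not made up. Full scale, the value 1, is 30 mm for a shift and 0.1 rad for a turn. A row lasts 1/10 s, in which the tool goes at most 50 mm and 8.59 degrees, less where a joint would pass 70% of its speed; a pose out of reach is approached as far as the arm can. A call with a number of a shift or a turn outside -1 to 1 is refused whole. A call with a gripper value outside its range is refused whole. OPENING is the gripper command: -1 is fully open, 1 is shut, values between are in proportion, set as the call begins (- or left out, the last holds). The fingers move at their own pace and stop on an object; FORCE is the grip in N (left out, the last holds). Time passes only in rows, so rows that do not move let the fingers close, or fill a call up. It gives the time, the measured TCP pose, the force, the opening and the grip force at its end, in the units of the state.
- read_state(): the state, without advancing time (a new reading comes with each control period).
- get_image(name): name is "scene" or "top" or "wrist"; returns a dict with "image" (400x640x3 uint8, blue, green, red), "z_map" (400x640 float32, m along the optical axis (not along the pixel's ray), 0 where there is no reading), "fx", "fy", "cx", "cy" (pixels), "rvec" (rotation vector, rad) and "tvec" (3), from world to camera coordinates, as OpenCV has them. Camera axes: x right, y down, z forward; pixel columns grow to the right and rows downward; lengths in m; the calibration is good to about 2 mm. The wrist camera is an equidistant fisheye: a pixel r from the principal point sees the ray r / f radians off the axis. A picture is of the moment at which its call begins.
- hand_in(): hands the job in; it is judged then, once.
Trained networks look in a picture, given as the dict that the camera call returned (one of the last four; its "shot" number tells which), for a name from the list of things; names that differ only in an ending like _2 or _b are one class to them, and where a whole thing is asked for, a point or a joint stands for the part that bears it (a point fixed in the world has none). Each returns a list of dicts, best first, with "p" (0 to 1); they miss things now and then, are a little off and sometimes report something else, mostly with a low value. They report only what shows in the picture. A call takes as long as a camera call.
- search_frame(picture, target): "at" ([x, y, z] in m, in world coordinates, good to about 4 mm: the middle of the surface that is visible of it).
The state is a dict: "time_s": time; "joint_positions": joint angles; "dq": joint speeds; "tau": joint torques, N m; "position": TCP position; "orientation": TCP orientation; "contact_force": force on the tool from outside, world axes, zero at the start; "torque": the same for the moment, N m; "gripper_width": finger opening in m; "grip_force": force on a finger pad.
Only numpy, scipy, OpenCV 4.12 (cv2) and the standard library are available. Lean on these libraries where they do the work, as an engineer would, in place of code of your own. Each camera call takes 0.05 s, during which the arm holds its last target. There are 200 camera calls.

## Working session

There is one attempt and no reset: what is moved stays moved. The work goes in short steps, Python scripts to look and compute and a shell command to move; the robot and the scene stay as the last step left them, time stands still between calls to the robot, and variables do not carry over. Pictures are saved under pics/ and viewed, at most 10 in all, crops included, and the job is handed in when it is done.

```bash
mkdir -p pics
cat > h.py <<'E'
import numpy as np, cv2
from plant import *
def snap(n,f=None):
    d=get_image(n)
    if f: cv2.imwrite('pics/'+f,d['image'])
    return d
def world(d,u,v):
    z=d['z_map'][int(v),int(u)]; R=cv2.Rodrigues(np.array(d['rvec'],float))[0]
    p=np.array([(u-d['cx'])/d['fx']*z,(v-d['cy'])/d['fy']*z,z])
    return R.T@(p-np.array(d['tvec']).ravel())
E
python3 - <<'E'
from h import *
print(read_state(),tip_extent)
d=snap('top','top0.png')
for n in ['panel','cover_pad','cover','hammer','jar','mallet','horseshoe','tongs','punch','brush']:
    print(n,[(np.round(r['at'],3),round(r['p'],2)) for r in search_frame(d,n)[:2]])
E
```

```text
{'time_s': 0.0, 'joint_positions': array([-7.14257266e+01,  1.79887188e+01,  2.57547448e+00,  7.46887972e+01,
       -1.16044058e-04,  8.20020193e+01]), 'dq': array([-0.0555187 ,  0.02088247,  0.08940293, -0.08327703, -0.00130021,
       -0.10132278]), 'tau': array([ 7.53880540e-04, -4.80622816e+01,  2.98535013e+01,  1.93794578e-02,
        2.16663159e-05, -6.22921107e-06]), 'position': array([ 0.25704842, -0.513791  ,  0.23841883]), 'orientation': array([-1.79898935e+02, -1.40829492e-02,  2.65722418e+01]), 'contact_force': array([ 0.21892051, -0.0588411 , -0.53852459]), 'torque': array([-0.0075308 ,  0.01111009, -0.00355444]), 'grip_force': 0.0, 'gripper_width': 0.08531687251901424} 0.008
panel [(array([ 0.544, -0.082,  0.083]), 0.69), (array([ 0.383, -0.053,  0.009]), 0.59)]
cover_pad [(array([ 0.524, -0.085,  0.089]), 0.69)]
cover [(array([ 0.521, -0.087,  0.084]), 0.7), (array([ 0.705, -0.211,  0.105]), 0.59)]
hammer [(array([ 0.537, -0.235,  0.025]), 0.83)]
jar [(array([ 0.703, -0.21 ,  0.109]), 0.95)]
mallet [(array([ 0.745, -0.114,  0.053]), 0.56)]
horseshoe [(array([0.596, 0.078, 0.01 ]), 0.69), (array([ 0.544, -0.084,  0.08 ]), 0.6)]
tongs [(array([ 0.382, -0.052,  0.011]), 0.83)]
punch [(array([ 0.567, -0.341,  0.017]), 0.6)]
brush [(array([0.35 , 0.503, 0.019]), 0.68)]
```

View pics/top0.png

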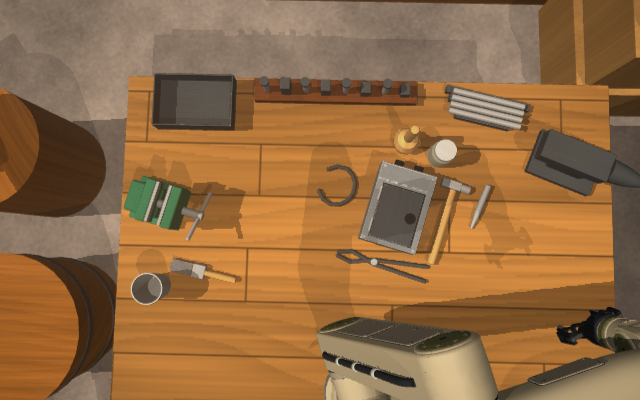

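The picture shows the box at about (398,207) with its closed end away from the robot. The pad is at (410,218), so the free edge is on the right and the hinge on the left (+y). The hammer lies along the free side, and the mallet and jar stand at the far end.

```bash
cat >> h.py <<'E'
def cloud(d):
    v,u=np.mgrid[0:400,0:640]; z=d['z_map']; R=cv2.Rodrigues(np.array(d['rvec'],float))[0]
    p=np.stack([(u-d['cx'])/d['fx']*z,(v-d['cy'])/d['fy']*z,z],-1)
    return (p-np.array(d['tvec']).ravel())@R
E
python3 - <<'E'
from h import *
d=snap('top'); P=cloud(d)
m=((abs(P[...,2]-.085)<.012)&(d['z_map']>0)).astype(np.uint8); m[:150]=0; m[260:]=0; m[:,:350]=0; m[:,445:]=0
n,l,s,c=cv2.connectedComponentsWithStats(m); k=1+np.argmax(s[1:,4]); q=P[l==k]
r=cv2.minAreaRect(q[:,:2].astype(np.float32)); print(s[k],r,np.median(q[:,2]))
im=d['image']; g=cv2.cvtColor(im,cv2.COLOR_BGR2GRAY)
print('pad px',world(d,410,218), 'wp', [np.round(world(d,*p),3) for p in [(385,162),(437,172),(361,238),(412,253)]])
for n in('cover_pad','cover_hinge'): print(n,search_frame(d,n))
cv2.imwrite('pics/crop.png',cv2.resize(im[130:290,320:500],None,fx=4,fy=4)[:600,:])
s=snap('scene','scene0.png')
print([(x['at'],x['p']) for x in search_frame(s,'cover_pad')],[(x['at'],x['p']) for x in search_frame(s,'mallet')])
E
```

```text
[ 360  161   78   94 4580] ((0.5456256866455078, -0.0886244848370552), (0.16688615083694458, 0.23553144931793213), 74.30967712402344) 0.08607312271208595
pad px [ 0.51455256 -0.1209962   0.0912255 ] wp [array([ 0.676, -0.048,  0.088]), array([ 0.663, -0.218, -0.002]), array([0.454, 0.018, 0.088]), array([ 0.415, -0.129,  0.084])]
cover_pad [{'at': [0.5232, -0.0829, 0.0882], 'p': 0.93}]
cover_hinge [{'at': [0.5202, -0.0858, 0.085], 'p': 0.64}, {'at': [0.5978, 0.0774, 0.0068], 'p': 0.52}]
[([0.5263, -0.0848, 0.0865], 0.76)] [([0.7669, -0.1268, 0.0578], 0.66)]
```

View pics/crop.png

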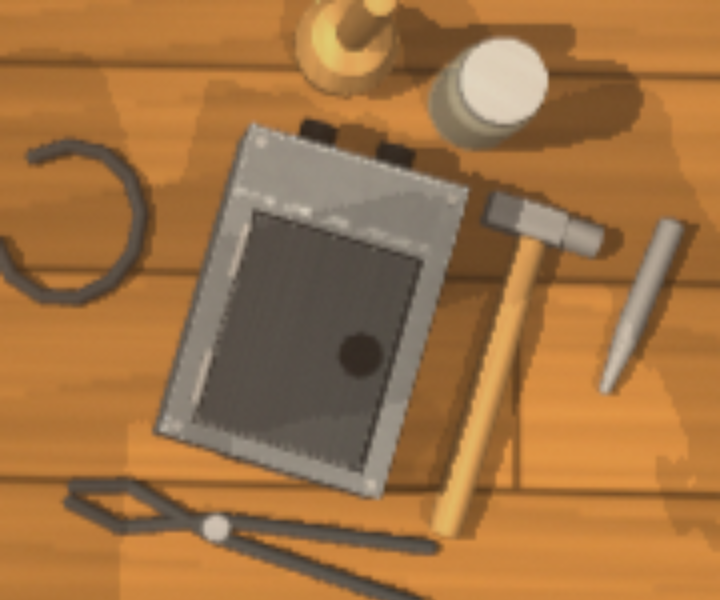

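View pics/scene0.png

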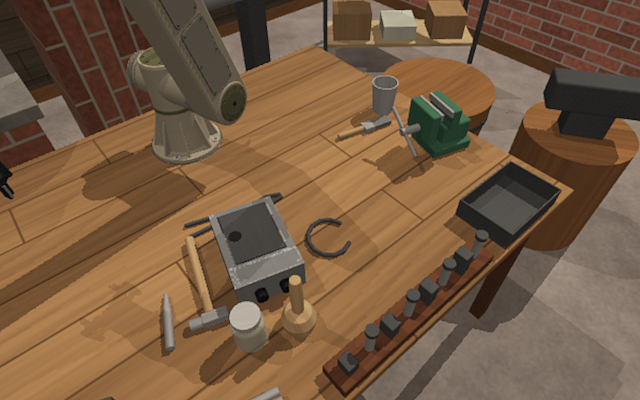

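The box centre is (0.546, -0.089) with a yaw of -15.7°. That predicts the pad at (0.514, -0.121), and the pixel gives (0.515, -0.121). I'll turn the tool so that tool x is box y, tool y is box x, and shut the fingers.

```bash
python3 -m crank '[[0,0,0,-1],[0,0,0,-1],[0,0,0,-1],[0,0,0,-1],[0,0,0,-1],[0,0,0,-1],[0,0,0,-1],[0,0,0,-1]]' 1 40
cat >> h.py <<'E'
C=np.array([.5456,-.0886]); YAW=np.radians(-15.7)
EX=np.array([np.cos(YAW),np.sin(YAW)]); EY=np.array([-EX[1],EX[0]])
from scipy.spatial.transform import Rotation as Ro
def box(p): d=np.array(p[:2])-C; return np.round([d@EX*1000,d@EY*1000,p[2]*1000],1)
def go(bx,by,tipz):
    "rows of full scale to bring the fingertip to box point in mm"
    s=read_state(); R=Ro.from_euler('xyz',s['orientation'],degrees=True).as_matrix()
    t=np.r_[C+EX*bx/1e3+EY*by/1e3,tipz/1e3+tip_extent]
    print('at box',box(s['position']-[0,0,tip_extent]),'ori',s['orientation'].round(1),'F',s['contact_force'].round(1),'t',round(s['time_s'],2),'rows',(R.T@(t-s['position'])/.03).round(2))
E
python3 - <<'E'
from h import *
d=snap('wrist'); R=cv2.Rodrigues(np.array(d['rvec'],float))[0]; c=-R.T@np.array(d['tvec']).ravel()
s=read_state(); T=Ro.from_euler('xyz',s['orientation'],degrees=True).as_matrix()
print('cam in tool',T.T@(c-s['position']), s['gripper_width'])
go(-22,-40,150)
E
```

```text
time_s: 1.65
position: [0.2572, -0.5143, 0.2393]
orientation: [180.0, 0.0, 72.6]
contact_force: [-0.7, 0.1, -0.3]
gripper_width: 0.0002
grip_force: 0.0
cam in tool [ 0.0788053   0.00038113 -0.1340366 ] 7.77462803160284e-05
at box [-162.4 -487.9  231.3] ori [180.    0.   72.8] F [-0.2 -0.   0. ] t 1.7 rows [15.04  4.3   2.71]
```

The wrist camera sits 79 mm along tool +x, so in this pose it would hit the open cover. I'll go to yaw 164° instead, which puts the camera on the robot side.

```bash
python3 -m crank '[[1,0.3,0,0],[1,0.3,0,0],[1,0.3,0,0],[1,0.3,0,0],[1,0.3,0,0],[1,0.3,0,0],[1,0.3,0,0],[1,0.3,0,0]]' >/dev/null
python3 -m crank '[[1,0.3,0,0],[1,0.3,0,0],[1,0.3,0,0],[1,0.3,0,0],[1,0.3,0,0],[1,0.3,0,0],[1,0.2,0,0],[0,0,0,-1]]' >/dev/null
python3 -m crank '[[0,0,0,-1],[0,0,0,-1],[0,0,0,-1],[0,0,0,-1],[0,0,0,-1],[0,0,0,-1],[0,0,0,-1],[0,0,0,-1]]' >/dev/null
python3 -m crank '[[0,0,0.2,-1],[0,0,0.2,-1],[0,0,0.3,-1],[0,0,0.3,-1],[0,0,0.3,-1],[0,0,0.3,-1],[0,0,0.3,-1],[0,0,0,0]]'
python3 -c "
from h import *
go(-22,-40,95)"
```

```text
time_s: 4.9
position: [0.5183, -0.1249, 0.1811]
orientation: [180.0, -0.1, 164.0]
contact_force: [-0.7, -0.4, -0.2]
gripper_width: 0.0001
grip_force: 0.0
at box [-16.5 -42.4 173.1] ori [ 1.80e+02 -1.00e-01  1.64e+02] F [-0.7 -0.4 -0.2] t 4.9 rows [0.18 0.08 2.61]
```

```bash
python3 -m crank '[[0.2,0.1,0.6,0],[0,0,0.6,0],[0,0,0.6,0],[0,0,0.6,0],[0,0,0.2,0],[0,0,0.2,0],[0,0,0.1,0],[0,0,0,0]]'
python3 -c "
from h import *
go(-22,-40,76)"
```

```text
time_s: 5.7
position: [0.5143, -0.1209, 0.0958]
orientation: [-180.0, 0.0, 164.0]
contact_force: [-1.7, 0.5, 1.0]
gripper_width: 0.0001
grip_force: 0.8
at box [-21.4 -39.5  87.8] ori [-180.    0.  164.] F [-1.7  0.5  1. ] t 5.7 rows [ 0.02 -0.02  0.39]
```

Nearly in contact. Press to the stop.

```bash
python3 -m crank '[[0,0,0.1,0],[0,0,0.1,0],[0,0,0.1,0],[0,0,0.06,0],[0,0,0.04,0],[0,0,0.04,0],[0,0,0,0],[0,0,0,0]]'
```

```text
time_s: 6.5
position: [0.5147, -0.1208, 0.0839]
orientation: [-180.0, 0.1, 164.1]
contact_force: [-5.4, 1.2, 15.4]
gripper_width: -0.0001
grip_force: 7.7
```

```bash
python3 -m crank '[[0,0,-0.5,0],[0,0,-1,0],[0,0,-1,0],[0,0,-1,0],[0,0,-1,0],[0,0,-0.8,0],[0,0,0,0],[0,0,0,0]]'
python3 -m crank '[[0,0,0,0],[0,0,0,0],[0,0,0,0],[0,0,0,0],[0,0,0,0],[0,0,0,0],[0,0,0,0],[0,0,0,0]]' >/dev/null
python3 - <<'E'
from h import *
d=snap('top','open.png'); cv2.imwrite('pics/opencrop.png',cv2.resize(d['image'][130:290,320:500],None,fx=3,fy=3))
w=snap('wrist','wrist1.png'); s=snap('scene')
for im in (d,w,s):
  for n in('start_top','jog_top'): print(n,[(box(r['at']),round(r['p'],2)) for r in search_frame(im,n)[:3]])
P=cloud(d).reshape(-1,3); b=np.c_[(P[:,:2]-C)@np.c_[EX,EY],P[:,2]]
q=b[(abs(b[:,0]+22)<70)&(b[:,1]>.0)&(b[:,1]<.09)&(b[:,2]>.1)&(b[:,2]<.215)]
print(len(q), q[:,2].max() if len(q) else 0)
E
```

```text
time_s: 7.3
position: [0.5144, -0.1207, 0.2409]
orientation: [180.0, 0.0, 164.1]
contact_force: [0.1, 0.7, -1.2]
gripper_width: -0.0
grip_force: 0.0
start_top []
jog_top [(array([-351. ,  516.9,   22.4]), 0.64)]
start_top [(array([ 18.9, -31.3,  42.6]), 0.62)]
jog_top [(array([-71.6, -28.8,  37. ]), 0.54)]
start_top [(array([ 18.6, -32.3,  42.9]), 0.68)]
jog_top [(array([-63.6, -32.1,  40.8]), 0.53)]
912 0.20890284790172026
```

```bash
python3 -c "
import cv2,numpy as np
a=cv2.imread('pics/opencrop.png');b=cv2.imread('pics/wrist1.png');b=cv2.resize(b,(800-540+0,162)) 
" ; ls pics
```

```text
crop.png
open.png
opencrop.png
scene0.png
top0.png
wrist1.png
```

View pics/wrist1.png

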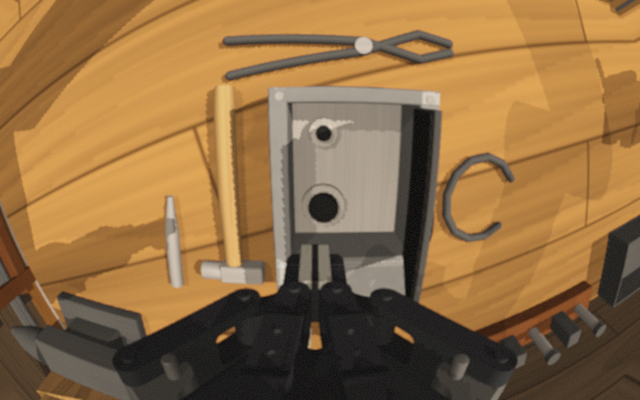

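View pics/opencrop.png

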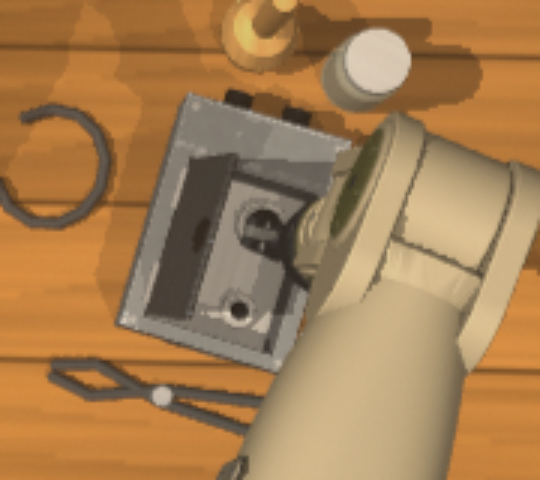

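The cover is open (its edge is at z≈0.21). The large button is the one nearer the closed end, at box (18.5, -31), and the small one is at (-65, -30). I'll check the width of the knuckles against the opening before descending.

Run:
```python
from h import *
d=snap('wrist'); v,u=np.mgrid[0:400,0:640]; x=(u-d['cx'])/d['fx']; y=(v-d['cy'])/d['fy']; r=np.hypot(x,y)+1e-9
k=np.tan(r)/r; z=d['z_map']; ok=(z>0)&(r<1.45)
p=np.stack([x*k*z,y*k*z,z],-1)[ok]; R=cv2.Rodrigues(np.array(d['rvec'],float))[0]; W=(p-np.array(d['tvec']).ravel())@R
s=read_state(); T=Ro.from_euler('xyz',s['orientation'],degrees=True).as_matrix(); t=(W-s['position'])@T
for a in range(-90,15,10):
  q=t[(t[:,2]>a/1e3)&(t[:,2]<(a+10)/1e3)&(abs(t[:,0])<.06)&(abs(t[:,1])<.1)]
  if len(q): print(a,len(q),q.min(0).round(3),q.max(0).round(3))
b=np.c_[(W[:,:2]-C)@np.c_[EX,EY],W[:,2]]
q=b[(abs(b[:,0]+22)<80)&(abs(b[:,2]-.04)<.004)&(b[:,1]<.02)&(b[:,1]>-.06)]
for sg in (1,-1):
  w=q[(q[:,0]+.022)*sg>0]; print(len(w),w.mean(0) if len(w) else '',np.ptp(w,axis=0) if len(w) else '')
go(18,-30,95)
```

```text
-90 8929 [-0.004 -0.062 -0.09 ] [ 0.022  0.061 -0.08 ]
-80 8495 [-0.006 -0.063 -0.08 ] [ 0.019  0.061 -0.07 ]
-70 6882 [-0.011 -0.057 -0.07 ] [ 0.019  0.055 -0.06 ]
-60 3796 [-0.01  -0.049 -0.06 ] [ 0.018  0.047 -0.05 ]
-50 4896 [-0.012 -0.041 -0.05 ] [ 0.014  0.04  -0.04 ]
-40 1531 [-0.013 -0.032 -0.04 ] [ 0.015  0.031 -0.03 ]
-30 874 [-0.012 -0.014 -0.03 ] [ 0.012  0.013 -0.02 ]
-20 650 [ 0.006 -0.014 -0.02 ] [ 0.012  0.013 -0.01 ]
-10 552 [ 0.006 -0.014 -0.01 ] [ 0.012  0.013 -0.   ]
0 166 [ 0.007 -0.012  0.   ] [0.012 0.011 0.006]
895 [ 0.02686167 -0.02847406  0.04006565] [0.05833723 0.07888645 0.00767827]
200 [-0.06790325 -0.03065453  0.03988487] [0.01565362 0.01745998 0.00648606]
at box [-21.6 -39.4 233.1] ori [-180.     0.   164.1] F [ 0.3  0.6 -0.2] t 8.6 rows [-1.32  0.32  4.6 ]
```

With the knuckles spread along box y, the clearance to the front rim and the cover is too tight. I'll turn another 90° so that the knuckles lie along box x and the camera is on the free-edge side.

```bash
python3 -m crank '[[0,0,0,-1],[0,0,0,-1],[0,0,0,-1],[0,0,0,-1],[0,0,0,-1],[0,0,0,-1],[0,0,0,-1],[0,0,0,-1]]' >/dev/null
python3 -m crank '[[0,0,0,-1],[0,0,0,-1],[0,0,0,-1],[0,0,0,-1],[0,0,0,-1],[0,0,0,-1],[0,0,0,-1],[0,0,0,-0.7]]'
python3 -c "
from h import *
go(12,-31,50)"
```

```text
time_s: 10.2
position: [0.5141, -0.1207, 0.2411]
orientation: [-180.0, -0.0, -105.8]
contact_force: [0.3, -0.0, -0.0]
gripper_width: -0.0001
grip_force: 0.0
at box [-21.6 -39.4 233.1] ori [-180.    -0.  -105.8] F [ 0.3 -0.  -0. ] t 10.2 rows [-0.28 -1.12  6.1 ]
```

```bash
python3 -m crank '[[-0.1,-0.6,0.6,0],[-0.2,-0.5,0.8,0],[0,0,1,0],[0,0,1,0],[0,0,1,0],[0,0,1,0],[0,0,0.7,0],[0,0,0,0]]'
python3 -c "
from h import *
go(12,-31,40)"
```

```text
time_s: 11.0
position: [0.5457, -0.1202, 0.0549]
orientation: [179.6, 0.0, -106.0]
contact_force: [-0.8, 0.3, -0.5]
gripper_width: -0.0002
grip_force: 0.0
at box [  8.7 -30.4  46.9] ori [ 179.6    0.  -106. ] F [-0.8  0.3 -0.5] t 11.0 rows [ 0.02 -0.11  0.23]
```

```bash
python3 -m crank '[[0,-0.1,0.1,0],[0,0,0.1,0],[0,0,0.1,0],[0,0,0.08,0],[0,0,0.06,0],[0,0,0.04,0],[0,0,0,0],[0,0,0,0]]'
python3 -c "
from h import *
go(12,-31,33)"
```

```text
time_s: 11.8
position: [0.5521, -0.1223, 0.0443]
orientation: [-179.9, -0.0, -106.0]
contact_force: [1.8, -0.9, 4.3]
gripper_width: 0.0001
grip_force: 1.8
at box [ 15.4 -30.7  36.3] ori [-179.9   -0.  -106. ] F [ 1.8 -0.9  4.3] t 11.8 rows [0.01 0.11 0.11]
```

```bash
python3 -m crank '[[0,0.05,0.04,0],[0,0,0.04,0],[0,0,0.04,0],[0,0,0.03,0],[0,0,0.02,0],[0,0,0,0],[0,0,0,0],[0,0,0,0]]'
python3 -c "
from h import *
go(12,-31,33)"
```

```text
time_s: 12.6
position: [0.5508, -0.1219, 0.0417]
orientation: [-179.8, -0.0, -106.0]
contact_force: [-3.3, 1.8, 23.6]
gripper_width: 0.0
grip_force: 12.0
at box [ 14.  -30.7  33.7] ori [-179.8   -0.  -106. ] F [-3.3  1.8 23.6] t 12.6 rows [0.01 0.07 0.02]
```

The button is at its stop (tip at 33.7 mm, 24 N). Next I'll rise, go over the open cover and come down behind it.

```bash
python3 -m crank '[[0,0,-0.5,0],[0,0,-1,0],[0,0,-1,0],[0,0,-1,0],[0,0,-1,0],[0,0,-1,0],[0,0,-1,0],[0,0.2,-0.5,0]]'
python3 -m crank '[[-0.2,0.5,0,0],[-0.6,0.5,0,0],[-0.8,0,0,0],[-0.8,0,0,0],[-0.8,0,0,0],[-0.4,0,0,0],[0,0,0,0],[0,0,0,0]]'
python3 -c "
from h import *
go(-22,72,178)"
```

```text
time_s: 13.4
position: [0.5437, -0.1198, 0.2499]
orientation: [180.0, -0.0, -106.0]
contact_force: [-0.3, -0.2, 0.1]
gripper_width: -0.0005
grip_force: 0.0
time_s: 14.2
position: [0.5442, -0.0081, 0.2479]
orientation: [179.9, -0.0, -105.9]
contact_force: [-0.7, -0.0, 0.6]
gripper_width: -0.0002
grip_force: 0.0
at box [-23.1  77.2 239.9] ori [ 179.9   -0.  -105.9] F [-0.7 -0.   0.6] t 14.2 rows [ 0.17 -0.04  2.06]
```

```bash
python3 -m crank '[[0,0,0.6,0],[0,0,0.7,0],[0,0,0.7,0],[0.2,0,0,0],[0.2,0,0,0],[0.2,0,0,0],[0.1,0,0,0],[0,0,0,0]]'
python3 -c "
from h import *
go(-22,28,172)"
```

```text
time_s: 15.0
position: [0.5395, -0.0289, 0.1896]
orientation: [-179.9, -0.0, -106.0]
contact_force: [-0.2, -0.5, -0.3]
gripper_width: 0.0001
grip_force: 0.0
at box [-22.1  55.9 181.6] ori [-179.9   -0.  -106. ] F [-0.2 -0.5 -0.3] t 15.0 rows [ 0.93 -0.01  0.32]
```

```bash
python3 -m crank '[[0.2,0,0.04,0],[0.25,0,0.08,0],[0.25,0,0.1,0],[0.25,0,0.1,0],[0.2,0,0.11,0],[0.2,0,0.11,0],[0.2,0,0.11,0],[0,0,0,0]]'
python3 - <<'E'
from h import *
go(-22,-4,149)
s=snap('scene','push.png'); cv2.imwrite('pics/pushc.png',cv2.resize(s['image'][100:340,120:400],None,fx=2,fy=2))
E
```

```text
time_s: 15.8
position: [0.5256, -0.0734, 0.1682]
orientation: [179.9, -0.0, -106.0]
contact_force: [2.5, 1.6, 1.5]
gripper_width: 0.0001
grip_force: 1.1
at box [-23.4   9.2 160.2] ori [ 179.9   -0.  -106. ] F [2.5 1.6 1.5] t 15.8 rows [ 0.44 -0.05  0.37]
```

View pics/pushc.png

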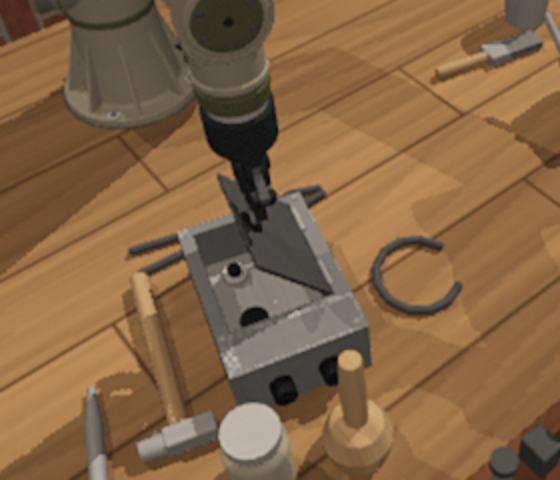

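The finger is bearing on the cover's outside at about (255,215), the cover is following it down, and the button is up again. I'll continue along the arc.

```bash
python3 -m crank '[[0.14,0,0.12,0],[0.14,0,0.12,0],[0.15,0,0.13,0],[0.13,0,0.19,0],[0.13,0,0.19,0],[0.13,0,0.19,0],[0.09,0,0.2,0],[0.09,0,0.2,0]]'
python3 -c "
from h import *
go(-22,-30,100)"
```

```text
time_s: 16.65
position: [0.5179, -0.1022, 0.1284]
orientation: [-180.0, -0.0, -106.0]
contact_force: [-1.1, -1.1, 5.0]
gripper_width: 0.0001
grip_force: 1.8
at box [-23.  -20.6 120.4] ori [-180.   -0. -106.] F [-1.1 -1.1  5. ] t 16.65 rows [ 0.31 -0.03  0.68]
```

```bash
python3 -m crank '[[0.1,0,0.2,0],[0.1,0,0.2,0],[0.1,0,0.2,0],[0.1,0,0.15,0],[0.1,0,0.15,0],[0.1,0,0.15,0],[0.05,0,0.1,0],[0,0,0,0]]'
python3 -c "
from h import *
go(-22,-40,76)"
```

```text
time_s: 17.45
position: [0.5124, -0.1207, 0.094]
orientation: [180.0, -0.0, -106.0]
contact_force: [0.3, 0.1, 2.4]
gripper_width: 0.0005
grip_force: 1.4
at box [-23.2 -39.9  86. ] ori [ 180.   -0. -106.] F [0.3 0.1 2.4] t 17.45 rows [ 0.   -0.04  0.33]
```

```bash
python3 -m crank '[[0,0,0.1,0],[0,0,0.1,0],[0,0,0.08,0],[0,0,0.06,0],[0,0,0.05,0],[0,0,0.04,0],[0,0,0,0],[0,0,0,0]]'
python3 -c "
from h import *
go(-22,-40,76)"
```

```text
time_s: 18.25
position: [0.5127, -0.1206, 0.0839]
orientation: [-179.9, -0.1, -106.0]
contact_force: [-7.8, 0.6, 22.2]
gripper_width: -0.0002
grip_force: 10.7
at box [-23.  -39.7  75.9] ori [-1.799e+02 -1.000e-01 -1.060e+02] F [-7.8  0.6 22.2] t 18.25 rows [ 0.01 -0.03 -0.  ]
```

The cover is at the stop with 22 N. I'll let it up slowly and then retreat.

```bash
python3 -m crank '[[0,0,-0.1,0],[0,0,-0.15,0],[0,0,-0.2,0],[0,0,-0.3,0],[0,0,-0.6,0],[0,0,-1,0],[0,0,-1,0],[0,0,-1,0]]'
python3 -m crank '[[0,0,-1,0],[0.5,0,-0.5,0],[1,0,0,0],[1,0,0,0],[1,0,0,0],[0,0,0,0],[0,0,0,0],[0,0,0,0]]'
python3 - <<'E'
from h import *
s=snap('scene','end.png'); cv2.imwrite('pics/endc.png',cv2.resize(s['image'][100:340,120:400],None,fx=2,fy=2))
P=cloud(s).reshape(-1,3); b=np.c_[(P[:,:2]-C)@np.c_[EX,EY],P[:,2]]
for y in (-50,-20,20,45):
  q=b[(abs(b[:,0]+.055)<.03)&(abs(b[:,1]-y/1e3)<.008)&(b[:,2]<.12)]; print(y,len(q),np.median(q[:,2]) if len(q) else '')
print([(box(r['at']),r['p']) for r in search_frame(s,'cover_pad')])
E
```

```text
time_s: 19.05
position: [0.5124, -0.1199, 0.2132]
orientation: [180.0, 0.0, -105.9]
contact_force: [1.2, 0.0, 0.3]
gripper_width: 0.0001
grip_force: 0.0
time_s: 19.85
position: [0.4839, -0.2204, 0.257]
orientation: [180.0, 0.0, -105.9]
contact_force: [-0.1, 0.0, -0.7]
gripper_width: -0.0001
grip_force: 0.0
-50 120 0.08428004556276464
-20 118 0.08432633716000648
20 115 0.08563415880557326
45 115 0.08609768418130391
[(array([-17.9,  -4. ,  85.8]), 0.55)]
```

View pics/endc.png

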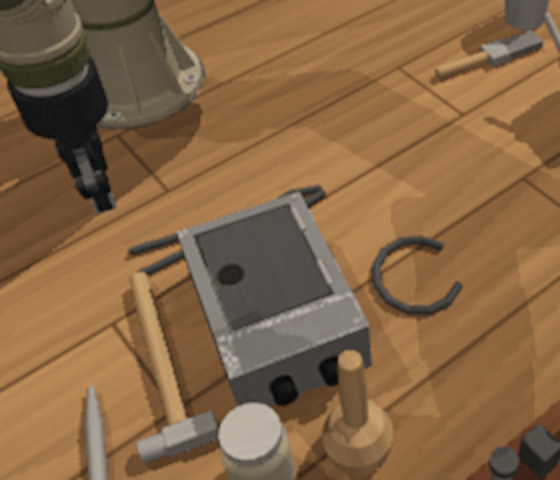

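The cover is flush and latched with the pad at (230,273), nothing around the box has moved, and the arm is clear.

```bash
python3 -c "
from plant import *
print(hand_in())"
```

```text
the job is handed in; nothing more can be done
None
```

I handed the job in at about 20 s. The cover popped open, the large button went down to its stop, and the cover is latched flush again; the last picture shows nothing around the box moved and the arm clear. The hand-in returned no verdict.

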